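Put the scrubber's brush heads and the squeegee away

TASK

Tidy the shelf: stand each orange brush head, tufts down, flat inside the drip dish whose rim has the colour of its collar, and lay the squeegee flat in its white outline on the grey pad, its head bar on the cross bar of the T. Leave the spin scrubber and the bin where they are.

Things in the scene. Friction and masses are not known exactly. Their poses are not given: they have to be found in the camera images.
- head_blue_center (a point): Brush head with blue collar: loose round orange plastic brush of 64 mm diameter standing tufts down; on its top, in the middle, an upright blue collar of 30 mm diameter to grip by. 54 mm high in all: tufts 0-18 mm, orange plate 18-26 mm, collar 26-54 mm above its underside. The point is its centre, 27 mm above its underside; z up along its axis. About 70 g.
- head_green_center (a point): Brush head with green collar: loose round orange plastic brush of 54 mm diameter standing tufts down; on its top, in the middle, an upright green collar of 30 mm diameter to grip by. 54 mm high in all: tufts 0-18 mm, orange plate 18-26 mm, collar 26-54 mm above its underside. The point is its centre, 27 mm above its underside; z up along its axis. About 70 g.
- head_yellow_center (a point): Brush head with yellow collar: loose round orange plastic brush of 44 mm diameter standing tufts down; on its top, in the middle, an upright yellow collar of 30 mm diameter to grip by. 54 mm high in all: tufts 0-18 mm, orange plate 18-26 mm, collar 26-54 mm above its underside. The point is its centre, 27 mm above its underside; z up along its axis. About 70 g.
- dish_blue: Drip dish with blue rim: fixed round dark dish, 84 mm inside diameter (94 mm outside), floor 3 mm above the shelf, blue rim 5 mm wide, rising to 9 mm above the shelf. Origin: centre of the dish on the shelf; z up.
- dish_green: Drip dish with green rim: fixed round dark dish, 74 mm inside diameter (84 mm outside), floor 3 mm above the shelf, green rim 5 mm wide, rising to 9 mm above the shelf. Origin: centre of the dish on the shelf; z up.
- dish_yellow: Drip dish with yellow rim: fixed round dark dish, 64 mm inside diameter (74 mm outside), floor 3 mm above the shelf, yellow rim 5 mm wide, rising to 9 mm above the shelf. Origin: centre of the dish on the shelf; z up.
- squeegee_center (a point): Small squeegee lying flat: teal handle 130 x 22 mm, 26 mm high, along its own x, and a white head bar 110 mm long (along y), 20 mm high, with a black rubber blade, at its +x end. The point is the middle of the squeegee, on the handle, 13 mm above its underside, near its centre of mass: the place to grip across the handle. It reaches 80 mm from the point both ways along x (handle from -80 to +50 mm, head bar from +50 to +70 mm, rubber to +80 mm). About 110 g.
- pad_bar (a point): Fixed dark grey squeegee pad, 176 x 126 mm, 4 mm thick, with a white T-shaped outline of the squeegee. The point is the middle of the outline's cross bar, on the pad's top (4 mm above the shelf), 62 mm along the pad's +x from the pad's centre; x points from the handle end of the outline to its cross bar, z up. With the squeegee in its outline its gripping point lies over the pad's centre, 62 mm from this point towards the pad's -x, and the squeegee's x is along the pad's x.
- scrubber: Bystander: loose teal spin scrubber with white grip end and button, 335 mm long, about 58 mm high, lying along its own y at the far side. Origin on the shelf under its handle; it reaches 165 mm along -y and 170 mm along +y. To be left alone.
- bin: Bystander: grey lidded bin with a flip-top lid, 128 x 128 mm, 151 mm high, at the far right corner. Origin: centre of its underside. To be left alone.
Things that resemble listed ones, but are neither listed nor needed, are in the scene too. Leave any black look-alike of the part that bears head_yellow_center alone. Of the things that look like the part that bears pad_bar, take the one that is nearest to the robot's base at the start.

How it is judged:
By the outcome, as a careful person would: the job done as asked, in the order asked, and still so for the second after the job is handed in, with the robot touching nothing.
It also fails if it takes over 118 s, if anything falls off the work surface, if the arm or the gripper's body presses on something with over 40 N, if the wrist force passes 120 N, or if a joint passes its speed limit or range.

ROBOT

A 7-joint arm with a two-finger parallel gripper is mounted at the origin on the work surface. World frame = base frame: x ahead of the robot, y to its left, z up, the work surface at z = 0. Lengths are in mm, angles in rad, forces in N, time in s.
With the tool pointing down it reaches from about 350 to 900 mm from the base axis. Payload 8.1 kg.
Tool frame: the origin (TCP) lies on the centre line of the jaws, within the pads' length; the fingertips stand 8 mm ahead of it and the grasp point (between the pads) lies 11 mm behind it; z points along the fingers, y is the line along which they close (so a half turn about z gives the same grasp; the last joint's range is limited). The gripper opens to 85 mm and grips with 20 to 120 N. Pads are 22 mm wide; open, the fingers measure 114 mm over their backs; the gripper's body (76 mm by 85 mm) begins 54 mm behind the grasp point. The pads swing forward as they close: fully open they stand 13 mm farther back than shut.
Start: joints at [1.023, 0.434, 0.025, 1.573, -0.012, 1.134, -0.075], TCP at [268.903, -564.209, 239.323] pointing down, gripper open.
Joint ranges: [-2.62, 2.62], [-0.44, 2.09], [-1.27, 1.32], [0.08, 2.57], [-1.32, 4.46], [0.12, 2], [-2.74, 2.74]. Speed limits (rad/s): [2.22, 2.22, 3.01, 3.01, 3.14, 3.14, 3.14].

INTERFACE

Orientations are given as a 3x3 rotation matrix whose columns are the frame's x, y, z axes.
In Python, from workcell import sense, eyes, arm, spotter gives the robot as it stands.
- The arm moves only by the shell command python3 -m jog 'ROWS' [FORCE]. ROWS is a JSON object of lists of equal length, an entry for each row: "jaw": the opening, from 0 (shut) to 1 (fully open); "travel": the shift along the tool's x, y, z in m, a list of three; "dr": the turn, a rotation vector about the tool's x, y, z in rad, a list of three. In form: {"jaw": [jaw, ...], "travel": [[dx, dy, dz], ...], "dr": [[wx, wy, wz], ...]}. A call has 1 to 12 rows; each row shifts and turns the commanded pose from where the row before left it, along the tool's axes as they then stand; what a row does not reach is not made up. A row lasts 1/12 s, in which the tool goes at most 41.7 mm and 7.16 degrees, less where a joint would pass 70% of its speed; a pose out of reach is approached as far as the arm can. A call is refused whole if a number of a shift passes 0.0417 or a number of a turn 0.125, either way. A call with a gripper value outside its range is refused whole. The fingers move at their own pace and stop on an object; FORCE is the grip in N (left out, the last holds). Time passes only in rows, so rows that do not move let the fingers close. It gives the time, the measured TCP pose, the force, the opening and the grip force at its end, in the units of the state.
- sense(): the state, without advancing time (a new reading comes with each control period).
- eyes.get_image(name): name is "side" or "top" or "wrist"; returns (picture, depth): 480x640x3 uint8, red, green, blue; 480x640 float32, mm along the optical axis (not along the pixel's ray), 0 where there is no reading.
- eyes.camera_model(name): a dict with "fx", "fy", "cx", "cy" (pixels), "xyz" and "attitude" of the camera in the world. Camera axes: x right, y down, z forward; pixel columns grow to the right and rows downward; lengths in mm; the calibration is good to about 2 mm. A picture is of the moment at which its call begins: read the wrist's pose just before it. camera_model takes no time and is no camera call; for the wrist camera it gives the pose at the moment of the call.
- arm.hand_in(): hands the job in; it is judged then, once.
Trained networks look in the newest picture that a camera, given by its name, has taken for a name from the list of things; names that differ only in an ending like _2 or _b are one class to them, and where a whole thing is asked for, a point or a joint stands for the part that bears it (a point fixed in the world has none). Each returns a list of dicts, best first, with "score" (0 to 1); they miss things now and then, are a little off and sometimes report something else, mostly with a low value. They report only what shows in the picture. A call takes as long as a camera call. They do not tell look-alikes from the thing itself.
- spotter.cut_out(target, camera): "mask" (480x640 bool, what is visible of it) and "position" ([row, column] in pixels, amid what is visible of it).
The state is a dict: "time_s": time; "joints": joint angles; "joint_vel": joint speeds; "joint_torque": joint torques, N m; "position": TCP position; "eef_rot": TCP orientation; "wrist_force": force on the tool from outside, world axes, zero at the start; "moment": the same for the moment, N m; "finger_gap": finger opening in mm; "grasp_force": force on a finger pad.
Only numpy, scipy, OpenCV 4.12 (cv2) and the standard library are available. Lean on these libraries where they do the work, as an engineer would, in place of code of your own. Each camera call takes 0.05 s, during which the arm holds its last target. There are 200 camera calls.

## Working session

There is one attempt and no reset: what is moved stays moved. The work goes in short steps, Python scripts to look and compute and a shell command to move; the robot and the scene stay as the last step left them, time stands still between calls to the robot, and variables do not carry over. Pictures are saved under pics/ and viewed, at most 14 in all, crops included, and the job is handed in when it is done.

```bash
ls; mkdir -p pics
python3 - <<'E'
from workcell import sense, eyes
import cv2,numpy as np
s=sense();print(s['time_s'],s['position'],np.round(s['eef_rot'],3),s['finger_gap'])
for n in ('top','side'):
    p,d=eyes.get_image(n);cv2.imwrite(f'pics/{n}0.png',p[:,:,::-1]);np.save(f'pics/{n}0.npy',d)
    m=eyes.camera_model(n);print(n,{k:np.round(v,3).tolist() for k,v in m.items()})
E
```

```text
pics
0.0 [ 268.68580883 -563.74392846  238.51399779] [[ 0.903  0.43  -0.001]
 [ 0.43  -0.903  0.001]
 [-0.    -0.002 -1.   ]] 85.41586212517963
top {'fx': 604.071, 'fy': 604.071, 'cx': 313.899, 'cy': 235.513, 'xyz': [385.994, -106.893, 1671.531], 'attitude': [[0.03, -0.994, 0.106], [-1.0, -0.031, -0.002], [0.006, -0.106, -0.994]]}
side {'fx': 566.883, 'fy': 566.883, 'cx': 313.159, 'cy': 238.25, 'xyz': [-109.675, 573.422, 1102.318], 'attitude': [[-0.708, -0.514, 0.484], [-0.706, 0.531, -0.469], [-0.015, -0.674, -0.739]]}
```

View pics/top0.png

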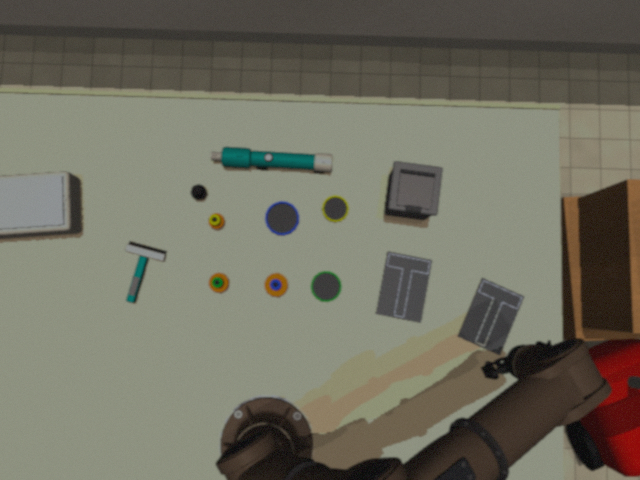

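View pics/side0.png

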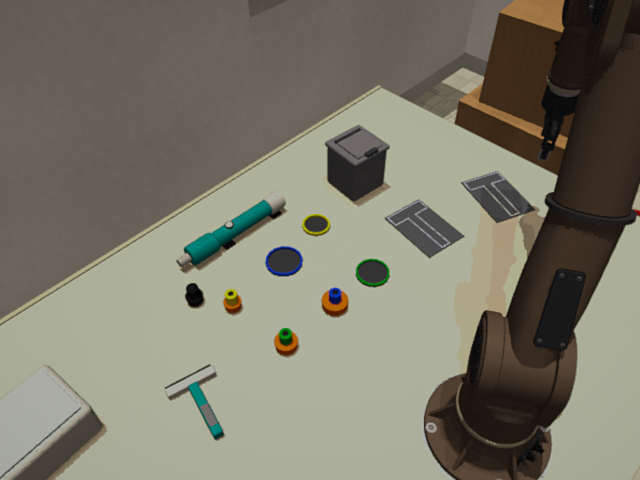

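Top view, by pixel (column, row):
- **Heads:** yellow (216,222), green (218,283), blue (276,285). The black look-alike is at (199,192).
- **Dishes:** blue (282,218), yellow (335,208), green (326,286).
- **Squeegee:** bar (146,251), handle end (132,300).
- **Pad candidates:** (404,287) and (491,315), with the base near (267,435). The one at (404,287) looks nearer; I'll check that in mm.

```bash
cat > h.py <<'E'
import numpy as np,cv2
from workcell import sense,eyes,arm,spotter
def ray(m,u,v,z):
    R=np.array(m['attitude']);o=np.array(m['xyz'])
    d=R@np.array([(u-m['cx'])/m['fx'],(v-m['cy'])/m['fy'],1.])
    return o+d*(z-o[2])/d[2]
def proj(m,p):
    c=np.array(m['attitude']).T@(np.array(p)-m['xyz']);return np.array([m['fx']*c[0]/c[2]+m['cx'],m['fy']*c[1]/c[2]+m['cy']])
HUE={'blue':(112,128),'green':(50,75),'yellow':(25,34),'orange':(5,19),'teal':(80,98)}
def cmask(p,col,smin=120,vmin=50):
    h=cv2.cvtColor(p,cv2.COLOR_RGB2HSV);a,b=HUE[col]
    return ((h[...,0]>=a)&(h[...,0]<=b)&(h[...,1]>=smin)&(h[...,2]>=vmin)).astype(np.uint8)
def near(mask,c,r):
    ys,xs=np.nonzero(mask);k=np.hypot(xs-c[0],ys-c[1])<r
    return np.c_[xs[k],ys[k]].astype(np.float32)
E
python3 - <<'E'
from h import *
p=cv2.imread('pics/top0.png')[:,:,::-1].copy();m=eyes.camera_model('top');q=cv2.imread('pics/side0.png')[:,:,::-1].copy();ms=eyes.camera_model('side')
H={'blue':((276,285),(335,296)),'green':((218,283),(286,335)),'yellow':((216,222),(232,296))}
D={'blue':((282,218),(284,261)),'green':((326,286),(373,272)),'yellow':((335,208),(316,225))}
for c in H:
    for n,im,mm,i in(('top',p,m,0),('side',q,ms,1)):
        a=near(cmask(im,c),H[c][i],12+4*i); b=near(cmask(im,c),D[c][i],25)
        bc=cv2.fitEllipse(b)[0] if len(b)>5 else (0,0)
        e=near(cmask(im,'orange'),H[c][i],17)
        (ec,_)=cv2.minEnclosingCircle(e)
        print(c,n,len(a),'collar',ray(mm,*a.mean(0),50 if i==0 else 44)[:2].round(1),'plate',ray(mm,*ec,26)[:2].round(1),'dish',len(b),ray(mm,*bc,9)[:2].round(1))
t=near(cmask(p,'teal'),(138,278),35);print('handle',len(t),[ray(m,*x,26)[:2].round(1) for x in (t.mean(0),t[t[:,1].argmax()],t[t[:,1].argmin()])])
for c in((404,287),(491,315)): 
    P=ray(m,*c,4);print('pad',P.round(),np.hypot(*P[:2]))
print('base',ray(m,267,435,0))
a=cv2.resize(p[235:365,365:535],None,fx=4.5,fy=4.5,interpolation=2);cv2.imwrite('pics/pads.png',a[:,:,::-1])
E
```

```text
blue top 72 collar [424.5 -11.1] plate [424.7 -11.7] dish 167 [610.  -19.9]
blue side 114 collar [421.8  -6.9] plate [419.2  -4.3] dish 257 [606.2 -15.5]
green top 67 collar [425.9 143.9] plate [425.7 144. ] dish 69 [ 425.2 -147.4]
green side 104 collar [427.3 145.4] plate [420.6 150.1] dish 219 [ 422.1 -143.2]
yellow top 96 collar [595.  160.2] plate [593.2 158. ] dish 176 [ 641.5 -166.8]
yellow side 126 collar [594.1 161.2] plate [586.  165.7] dish 197 [ 638.4 -162.8]
handle 210 [array([441.3, 363.1]), array([368.5, 380.9]), array([491.1, 358.6])]
pad [ 429. -363.    4.] 562.1757830811227
pad [ 360. -603.    4.] 702.0793973357165
base [21.85041015 -1.06228201  0.        ]
```

View pics/pads.png

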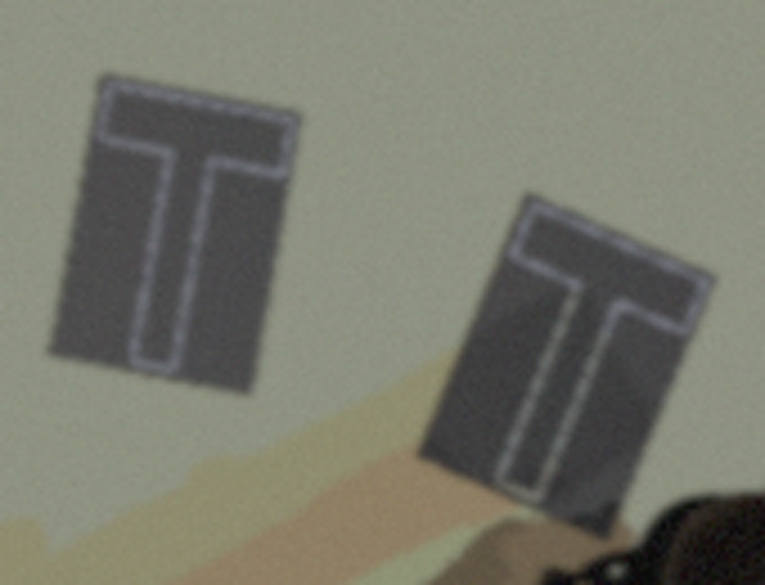

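The left pad at (404,287) is 562 mm from the base, and the other at (491,315) is 702 mm. I take (404,287). Next I turn the tool square to the world and go over the blue head.

```bash
python3 -m jog '{"jaw":[1,1,1,1,1,1,1,1,1,1,1,1],"travel":[[0,0,0],[0,0,0],[0,0,0],[0,0,0],[0.01,-0.038,0],[0.01,-0.038,0],[0.01,-0.038,0],[0.01,-0.038,0],[0.01,-0.038,0],[0.01,-0.038,0],[0.01,-0.038,0],[0.01,-0.038,0]],"dr":[[0,0,0.111],[0,0,0.111],[0,0,0.111],[0,0,0.111],[0,0,0],[0,0,0],[0,0,0],[0,0,0],[0,0,0],[0,0,0],[0,0,0],[0,0,0]]}' 40; python3 -c "
from h import *
s=sense();print(s['time_s'],s['position'],np.round(s['eef_rot'],3),np.round(s['joints'],2))"
```

```text
time_s: 1.1
position: [348.5, -258.2, 239.2]
eef_rot: [[1.0, 0.001, -0.0], [0.001, -1.0, -0.0], [-0.0, 0.0, -1.0]]
wrist_force: [1.1, -0.8, -0.3]
finger_gap: 85.1
grasp_force: 0.0
1.1 [ 348.50292671 -258.19270357  239.16981903] [[ 1.     0.001 -0.   ]
 [ 0.001 -1.    -0.   ]
 [-0.     0.    -1.   ]] [ 0.55  0.13 -0.03  2.01  0.01  1.01 -1.06]
```

```bash
python3 -m jog '{"jaw":[1,1,1,1,1,1,1,1],"travel":[[0.0107,-0.0356,0.008],[0.0107,-0.0356,0.008],[0.0107,-0.0356,0.008],[0.0107,-0.0356,0.008],[0.0107,-0.0356,0.008],[0.0107,-0.0356,0.008],[0.0107,-0.0356,0.008],[0,0,0]],"dr":[[0,0,0],[0,0,0],[0,0,0],[0,0,0],[0,0,0],[0,0,0],[0,0,0],[0,0,0]]}'
cat >> h.py <<'E'
def look(col,zs,name,big=False):
    m=eyes.camera_model('wrist');p,d=eyes.get_image('wrist');cv2.imwrite(f'pics/{name}.png',p[:,:,::-1])
    s=sense();print('tcp',s['position'].round(1),s['time_s'])
    k=cmask(p,col);n,l,st,ce=cv2.connectedComponentsWithStats(k)
    for i in range(1,n):
        if st[i,4]>150:
            pts=np.c_[np.nonzero(l==i)[::-1]].astype(np.float32);c,r=cv2.minEnclosingCircle(pts)
            print(col,st[i],[ (z,ray(m,*c,z)[:2].round(1),ray(m,*ce[i],z)[:2].round(1)) for z in zs])
    return p,d,m
E
python3 -c "
from h import *
m=eyes.camera_model('wrist');print({k:np.round(v,2).tolist() for k,v in m.items()})
look('blue',(54,9),'w1')"
```

```text
time_s: 1.77
position: [424.4, -3.9, 182.4]
eef_rot: [[1.0, 0.009, -0.0], [0.009, -1.0, 0.003], [0.0, -0.003, -1.0]]
wrist_force: [0.8, -0.3, 0.2]
finger_gap: 85.4
grasp_force: 0.0
{'fx': 339.15, 'fy': 339.15, 'cx': 315.26, 'cy': 236.19, 'xyz': [504.51, -3.21, 317.36], 'attitude': [[0.01, -0.95, -0.31], [-1.0, -0.01, 0.0], [-0.0, 0.31, -0.95]]}
tcp [423.6  -7.2 182.6] 1.8167
blue [ 282    0  114   48 1038] [(54, array([582.2, -17. ]), array([566.3, -17. ])), (9, array([595.5, -19.4]), array([576.8, -19.4]))]
blue [309 210  32  11 232] [(54, array([432. , -10.4]), array([434.9, -10.1])), (9, array([419.6, -11.6]), array([423.1, -11.3]))]
```

View pics/w1.png

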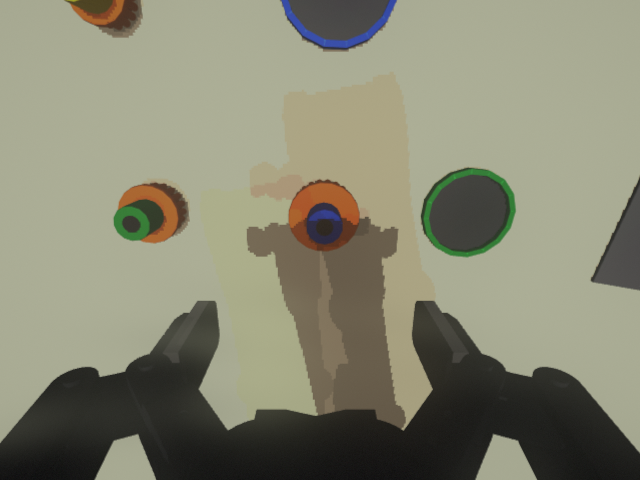

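The wrist view shows the blue collar top at about (324,228), the green collar top at (132,223), and the green dish at (468,212). The fingers stand at columns 215 and 415.

```bash
cat >> h.py <<'E'
def ctop(p,m,guess,z,r=14):
    # centre of the collar's dark bore on its top, by darkest blob
    v=cv2.GaussianBlur(p.max(2),(3,3),0);print(v[int(guess[1])-r:int(guess[1])+r,int(guess[0])])
E
python3 - <<'E'
from h import *
p=cv2.imread('pics/w1.png')[:,:,::-1].copy();m=eyes.camera_model('wrist');print(sense()['position'],np.array(m['xyz']))
print('blue',ray(m,324,228,54),'green',ray(m,132,223,54))
h=cv2.cvtColor(p,cv2.COLOR_RGB2HSV)
print(h[200:255:4,324])
k=near(cmask(p,'green'),(468,212),60);print('dish g',ray(m,*cv2.fitEllipse(cv2.convexHull(k))[0],9))
k=near(cmask(p,'orange',vmin=90),(324,215),60);print('plate b',ray(m,*cv2.minEnclosingCircle(k)[0],26), cv2.minEnclosingCircle(k))
k=near(cmask(p,'orange',vmin=90),(155,213),50);print('plate g',cv2.minEnclosingCircle(k))
E
```

```text
[423.59311142  -7.2252693  182.62680271] [503.87034784  -6.40830372 317.49685707]
blue [423.38902356 -13.62946884  54.        ] green [426.37393057 141.764263    54.        ]
[[ 12 188 171]
 [128  72  67]
 [126  75  65]
 [117 156 142]
 [117 154 136]
 [ 15  73  49]
 [ 18  83  46]
 [ 17  76  47]
 [ 14  74  45]
 [126  81  60]
 [125  93  66]
 [179  81  66]
 [ 10 176 107]
 [ 18  74 104]]
dish g [ 426.18028196 -150.05530936    9.        ]
plate b [426.67579752 -13.55577499  26.        ] ((323.2601318359375, 215.23126220703125), 35.77925109863281)
plate g ((148.0, 213.5), 31.70577621459961)
```

```bash
python3 -m jog '{"jaw":[1,1,1,1,1,1,0,0,0,0,0,0],"travel":[[0.0005,0.0055,0.02],[0,0,0.037],[0,0,0.037],[0,0,0.036],[0,0,0.015],[0,0,0],[0,0,0],[0,0,0],[0,0,0],[0,0,0],[0,0,0],[0,0,0]],"dr":[[0,0,0],[0,0,0],[0,0,0],[0,0,0],[0,0,0],[0,0,0],[0,0,0],[0,0,0],[0,0,0],[0,0,0],[0,0,0],[0,0,0]]}' 40
```

```text
time_s: 2.82
position: [424.8, -16.4, 39.6]
eef_rot: [[1.0, 0.001, 0.003], [0.001, -1.0, -0.0], [0.003, 0.0, -1.0]]
wrist_force: [-2.6, 0.6, 11.8]
finger_gap: 28.4
grasp_force: 38.5
```

```bash
python3 -m jog '{"jaw":[0,0,0,0,0,0,0,0,0,0],"travel":[[0,0,-0.025],[0,0,-0.035],[0.037,0.001,0],[0.037,0.001,0],[0.037,0.001,0],[0.037,0.001,0],[0.037,0.001,0],[0,0,0],[0,0,0],[0,0,0.025]],"dr":[[0,0,0],[0,0,0],[0,0,0],[0,0,0],[0,0,0],[0,0,0],[0,0,0],[0,0,0],[0,0,0],[0,0,0]]}'; python3 -c "
from h import *
look('blue',(9,),'w2')"
```

```text
time_s: 3.65
position: [611.6, -21.1, 77.1]
eef_rot: [[1.0, 0.001, 0.007], [0.001, -1.0, 0.0], [0.007, -0.0, -1.0]]
wrist_force: [0.5, 0.1, -1.6]
finger_gap: 28.8
grasp_force: 40.0
tcp [607.2 -21.4  70.2] 3.7
blue [ 240  184  147   77 1730] [(9, array([617.9, -19.1]), array([641.8, -16.7]))]
blue [322 325  27  24 273] [(9, array([550.1, -34.3]), array([550.2, -35.5]))]
```

View pics/w2.png

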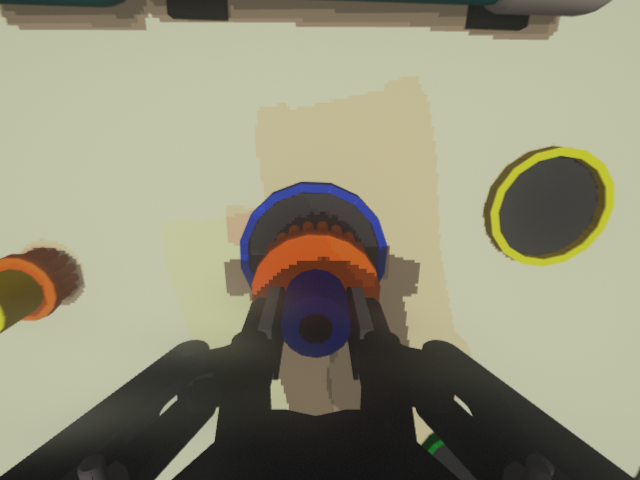

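Run:
```python
from h import *
p=cv2.imread('pics/w2.png')[:,:,::-1].copy();m=eyes.camera_model('wrist');print(sense()['position'])
print('far',ray(m,314,183,9),'L',ray(m,240,250,9),'R',ray(m,387,250,9))
k=near(cmask(p,'yellow'),(548,205),75);print('dish y',ray(m,*cv2.fitEllipse(cv2.convexHull(k))[0],9))
print('plate far (z~58)',ray(m,315,234,58),'collar top',ray(m,316,326,86))
```

```text
[607.1511477  -21.36913849  70.24200358]
far [654.63824657 -20.12233747   9.        ] L [613.13734827  25.61080792   9.        ] R [613.21884343 -65.19208897   9.        ]
dish y [ 641.200916   -160.46479861    9.        ]
plate far (z~58) [639.57520767 -20.76577053  58.        ] collar top [609.44303966 -21.21894874  86.        ]
```

```bash
python3 -m jog '{"jaw":[0,0,0,1,1,1,1,1,1,1,1],"travel":[[0,0,0.017],[0,0,0.0105],[0,0,0],[0,0,0],[0,0,0],[0,0,-0.02],[0,0,-0.04],[0,0,-0.04],[-0.03,-0.0273,0],[-0.03,-0.0273,0],[-0.03,-0.0273,0]],"dr":[[0,0,0],[0,0,0],[0,0,0],[0,0,0],[0,0,0],[0,0,0],[0,0,0],[0,0,0],[0,0,0],[0,0,0],[0,0,0]]}'; python3 -c "
from h import *
look('blue',(9,),'w3')"
```

```text
time_s: 4.62
position: [518.8, 61.3, 147.8]
eef_rot: [[1.0, -0.001, 0.004], [-0.001, -1.0, 0.001], [0.004, -0.001, -1.0]]
wrist_force: [-0.2, 1.1, -0.5]
finger_gap: 85.3
grasp_force: 0.0
tcp [511.6  68.  147.1] 4.6667
blue [ 359   40  126  132 2426] [(9, array([612.6, -18.1]), array([616. , -17.7]))]
blue [ 422   88   47   48 1371] [(9, array([607.9, -36.3]), array([607.9, -36.1]))]
```

View pics/w3.png

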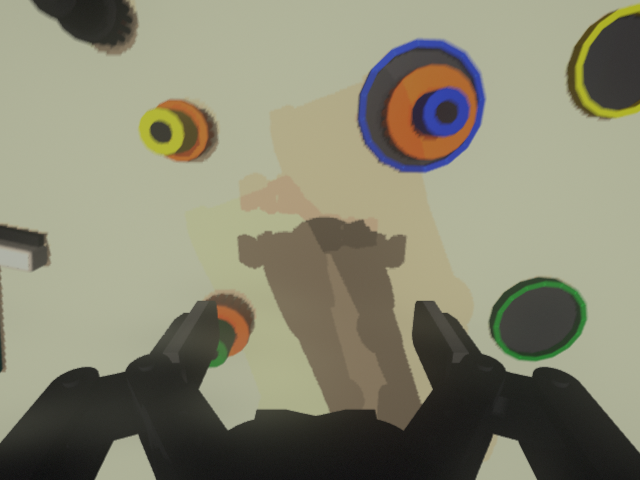

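The blue head stands inside the blue dish: collar (446,111), rim (422,105). Next is the green head.

```bash
python3 -m jog '{"jaw":[1,1,1,1,1],"travel":[[-0.0285,-0.0248,0],[-0.0285,-0.0248,0],[-0.0285,-0.0248,0],[0,0,0.03],[0,0,0]],"dr":[[0,0,0],[0,0,0],[0,0,0],[0,0,0],[0,0,0]]}'
python3 - <<'E'
from h import *
p,d,m=look('green',(54,),'w4');print(proj(m,(426,142.5,54)))
# green in the collar: bounds
b=near(cmask(p,'green'),proj(m,(426,142.5,54)),60)
for q in (b.min(0),b.max(0)): print(q,ray(m,*q,54)[:2])
E
```

```text
time_s: 5.08
position: [431.0, 135.6, 114.4]
eef_rot: [[1.0, 0.005, -0.002], [0.005, -1.0, -0.001], [-0.002, 0.001, -1.0]]
wrist_force: [-1.3, -0.9, -0.3]
finger_gap: 85.2
grasp_force: 0.0
tcp [432.3 134.7 115.5] 5.1333
green [633 234   7  48 243] [(54, array([433.3, -64.6]), array([432.6, -63.2]))]
[304.99043023 266.9584022 ]
[278. 246.] [439.87935071 158.96447516]
[314. 285.] [413.52983326 136.82021634]
```

```bash
python3 -m jog '{"jaw":[1,1,1,1,1,0,0,0,0,0,0],"travel":[[-0.007,-0.007,0.005],[0,0,0.03],[0,0,0.03],[0,0,0.0115],[0,0,0],[0,0,0],[0,0,0],[0,0,0],[0,0,0],[0,0,0],[0,0,0]],"dr":[[0,0,0],[0,0,0],[0,0,0],[0,0,0],[0,0,0],[0,0,0],[0,0,0],[0,0,0],[0,0,0],[0,0,0],[0,0,0]]}' 40
```

```text
time_s: 6.05
position: [427.1, 142.1, 40.4]
eef_rot: [[1.0, 0.001, 0.002], [0.001, -1.0, 0.0], [0.002, -0.0, -1.0]]
wrist_force: [-1.4, -1.2, 10.0]
finger_gap: 28.9
grasp_force: 38.7
```

```bash
python3 -m jog '{"jaw":[0,0,0,0,0,0,0,0,0,0,0,0],"travel":[[0,0,-0.025],[0,0,-0.035],[0,0.0365,0],[0,0.0365,0],[0,0.0365,0],[0,0.0365,0],[0,0.0365,0],[0,0.0365,0],[0,0.0365,0],[-0.001,0.0365,0],[0,0,0.025],[0,0,0]],"dr":[[0,0,0],[0,0,0],[0,0,0],[0,0,0],[0,0,0],[0,0,0],[0,0,0],[0,0,0],[0,0,0],[0,0,0],[0,0,0],[0,0,0]]}'; python3 -c "
from h import *
p,d,m=look('green',(9,),'w5')
k=cmask(p,'green');ys,xs=np.nonzero(k);K=ys<270
print('far',ys[K].min(),'L',xs[K].min(),'R',xs[K].max(),ray(m,xs[ys==ys.min()].mean(),ys.min(),9),ray(m,xs.min(),ys[xs==xs.min()].mean(),9),ray(m,xs.max(),ys[xs==xs.max()].mean(),9))"
```

```text
time_s: 7.05
position: [423.8, -152.6, 72.5]
eef_rot: [[1.0, -0.005, -0.002], [-0.005, -1.0, -0.0], [-0.002, 0.0, -1.0]]
wrist_force: [-1.6, 1.3, -0.8]
finger_gap: 28.9
grasp_force: 39.8
tcp [ 424.1 -150.7   73.5] 7.1
green [ 240  188  134   74 1608] [(9, array([ 429.7, -146.4]), array([ 452.1, -145.2]))]
green [290 313  59  44 788] [(9, array([ 369.7, -154.5]), array([ 366.1, -159.1]))]
far 188 L 240 R 373 [ 468.00087824 -142.19219863    9.        ] [ 429.84703165 -105.18325965    9.        ] [ 429.46192676 -188.20439735    9.        ]
```

```bash
python3 -m jog '{"jaw":[0,0,0,0,1,1,1,1,1,1,1,1],"travel":[[0.002,-0.0035,0.01],[0,0,0.014],[0,0,0.006],[0,0,0],[0,0,0],[0,0,0],[0,0,-0.02],[0,0,-0.04],[0,0,-0.04],[0.017,-0.035,0],[0.017,-0.035,0],[0.017,-0.035,0]],"dr":[[0,0,0],[0,0,0],[0,0,0],[0,0,0],[0,0,0],[0,0,0],[0,0,0],[0,0,0],[0,0,0],[0,0,0],[0,0,0],[0,0,0]]}'; python3 -m jog '{"jaw":[1,1,1,1,1,1,1,1],"travel":[[0.017,-0.035,0],[0.017,-0.035,0],[0.017,-0.035,0],[0.017,-0.035,0],[0.017,-0.035,0],[0.016,-0.026,0],[0,0,0],[0,0,0]],"dr":[[0,0,0],[0,0,0],[0,0,0],[0,0,0],[0,0,0],[0,0,0],[0,0,0],[0,0,0]]}';  python3 -c "
from h import *
look('yellow',(54,),'w6')"
```

```text
time_s: 8.1
position: [479.6, -40.9, 146.2]
eef_rot: [[1.0, -0.002, 0.004], [-0.002, -1.0, -0.001], [0.004, 0.001, -1.0]]
wrist_force: [1.1, -0.9, -0.5]
finger_gap: 85.3
grasp_force: 0.0
time_s: 8.77
position: [579.4, 161.9, 144.6]
eef_rot: [[1.0, 0.004, 0.0], [0.004, -1.0, 0.001], [0.0, -0.001, -1.0]]
wrist_force: [-0.5, -0.3, -0.4]
finger_gap: 85.5
grasp_force: 0.0
tcp [579.  159.8 144.5] 8.8167
yellow [298 201  41  31 718] [(54, array([596.2, 160.5]), array([600.5, 160.7]))]
```

View pics/w6.png

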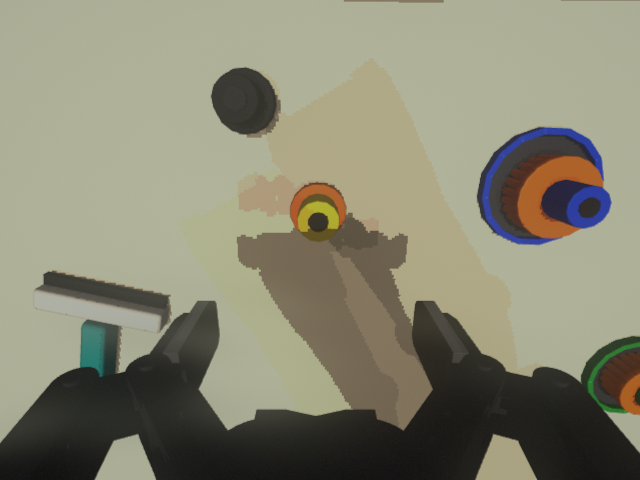

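The yellow collar is at (318,222) on its orange plate. The black look-alike is at (245,100), and I leave it alone.

```bash
python3 -m jog '{"jaw":[1,1,1,1,1,0,0,0,0,0,0],"travel":[[0.014,0.001,0.015],[0,0,0.04],[0,0,0.035],[0,0,0.015],[0,0,0],[0,0,0],[0,0,0],[0,0,0],[0,0,0],[0,0,0],[0,0,0]],"dr":[[0,0,0],[0,0,0],[0,0,0],[0,0,0],[0,0,0],[0,0,0],[0,0,0],[0,0,0],[0,0,0],[0,0,0],[0,0,0]]}' 40
```

```text
time_s: 9.73
position: [594.3, 158.8, 40.8]
eef_rot: [[1.0, 0.001, 0.002], [0.001, -1.0, 0.001], [0.002, -0.001, -1.0]]
wrist_force: [-0.9, -0.2, 7.3]
finger_gap: 28.4
grasp_force: 38.9
```

```bash
python3 -m jog '{"jaw":[0,0,0,0,0,0,0,0,0,0,0,0],"travel":[[0,0,-0.025],[0,0,-0.04],[0,0,-0.03],[0.0052,0.036,0],[0.0052,0.036,0],[0.0052,0.036,0],[0.0052,0.036,0],[0.0052,0.036,0],[0.0052,0.036,0],[0.0052,0.036,0],[0.0052,0.036,0],[0.0052,0.036,0]],"dr":[[0,0,0],[0,0,0],[0,0,0],[0,0,0],[0,0,0],[0,0,0],[0,0,0],[0,0,0],[0,0,0],[0,0,0],[0,0,0],[0,0,0]]}'; python3 -m jog '{"jaw":[0,0,0,0],"travel":[[0,0,0],[0,0,0.03],[0,0,0.03],[0,0,0]],"dr":[[0,0,0],[0,0,0],[0,0,0],[0,0,0]]}'; python3 -c "
from h import *
p,d,m=look('yellow',(9,),'w7')
k=cmask(p,'yellow');k[280:]=0;ys,xs=np.nonzero(k)
print('far',ys.min(),'L',xs.min(),'R',xs.max(),ray(m,xs[ys==ys.min()].mean(),ys.min(),9),ray(m,xs.min(),ys[xs==xs.min()].mean(),9),ray(m,xs.max(),ys[xs==xs.max()].mean(),9))"
```

```text
time_s: 10.73
position: [640.3, -167.3, 134.8]
eef_rot: [[1.0, 0.001, 0.0], [0.001, -1.0, -0.0], [0.0, 0.0, -1.0]]
wrist_force: [0.3, 0.7, -1.1]
finger_gap: 28.4
grasp_force: 40.0
time_s: 11.07
position: [636.6, -165.0, 69.2]
eef_rot: [[1.0, 0.0, -0.008], [0.0, -1.0, 0.001], [-0.008, -0.001, -1.0]]
wrist_force: [-2.3, 0.1, -2.0]
finger_gap: 28.6
grasp_force: 40.0
tcp [ 637.8 -165.    71.9] 11.1167
yellow [ 258  190  122   66 1691] [(9, array([ 644.8, -166.4]), array([ 665.1, -167.2]))]
far 190 L 258 R 379 [ 679.87177158 -164.58161729    9.        ] [ 643.60745735 -129.32497004    9.        ] [ 644.35039862 -203.4982384     9.        ]
```

```bash
python3 -m jog '{"jaw":[0,0,0,0,1,1,1,1,1,1],"travel":[[0.003,0.001,0.01],[0,0,0.014],[0,0,0.007],[0,0,0],[0,0,0],[0,0,0],[0,0,-0.02],[0,0,-0.04],[0,0,-0.04],[0,0,-0.02]],"dr":[[0,0,0],[0,0,0],[0,0,0],[0,0,0],[0,0,0],[0,0,0],[0,0,0],[0,0,0],[0,0,0],[0,0,0]]}'; python3 -m jog '{"jaw":[1,1,1,1,1,1,1,1,1,1,1,1],"travel":[[-0.017,-0.036,0],[-0.017,-0.036,0],[-0.017,-0.036,0],[-0.017,-0.036,0],[-0.017,-0.036,0],[-0.017,-0.036,0],[-0.017,-0.036,0],[-0.017,-0.036,0],[-0.017,-0.036,0],[-0.017,-0.036,0],[-0.017,-0.036,0],[-0.017,-0.036,0]],"dr":[[0,0,0],[0,0,0],[0,0,0],[0,0,0],[0,0,0],[0,0,0],[0,0,0],[0,0,0],[0,0,0],[0,0,0],[0,0,0],[0,0,0]]}';python3 -m jog '{"jaw":[1,1,1,1],"travel":[[-0.03,-0.02,-0.01],[-0.03,-0.02,-0.01],[0,0,0],[0,0,0]],"dr":[[0,0,0],[0,0,0],[0,0,0],[0,0,0]]}'; python3 -c "
from h import *
look('teal',(26,),'w8')
p,_=eyes.get_image('top');cv2.imwrite('pics/top1.png',p[:,:,::-1])"
```

```text
time_s: 11.95
position: [645.4, -166.8, 169.1]
eef_rot: [[1.0, 0.001, 0.006], [0.001, -1.0, -0.001], [0.006, 0.001, -1.0]]
wrist_force: [0.5, 0.0, 1.1]
finger_gap: 85.6
grasp_force: 0.0
time_s: 12.95
position: [438.4, 267.0, 164.3]
eef_rot: [[1.0, 0.0, 0.002], [0.0, -1.0, 0.001], [0.002, -0.001, -1.0]]
wrist_force: [0.3, -0.3, 0.7]
finger_gap: 85.4
grasp_force: 0.0
time_s: 13.28
position: [377.9, 307.3, 184.8]
eef_rot: [[1.0, 0.005, 0.002], [0.005, -1.0, 0.002], [0.002, -0.002, -1.0]]
wrist_force: [1.7, -0.4, 0.1]
finger_gap: 85.4
grasp_force: 0.0
tcp [379.1 305.8 184.2] 13.3333
teal [ 232   77   36   86 1810] [(26, array([461.4, 362.8]), array([464.5, 361.9]))]
teal [221 208  23  22 364] [(26, array([377.6, 383.3]), array([377.5, 383. ]))]
```

View pics/w8.png

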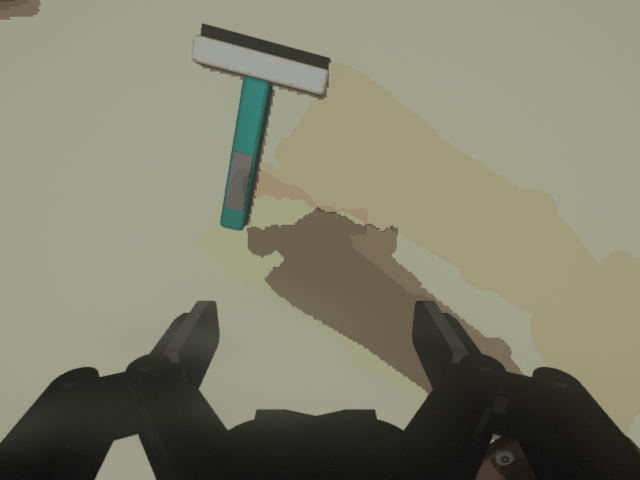

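View pics/top1.png

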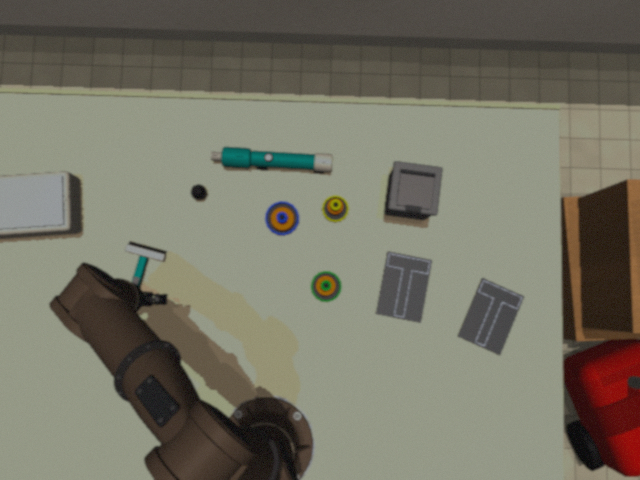

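All three heads stand in their dishes: blue (282,218), yellow (335,206), green (326,286). In the wrist view the squeegee handle runs from (233,224) to (257,80), with its bar at (262,62).

Run:
```python
from h import *
p=cv2.imread('pics/w8.png')[:,:,::-1].copy();m=eyes.camera_model('wrist')
k=near(cmask(p,'teal'),(245,150),100);h=cv2.convexHull(k)[:,0]
w=np.array([ray(m,*x,26)[:2] for x in h],np.float32)
print('handle rect',cv2.minAreaRect(w),'corners',cv2.boxPoints(cv2.minAreaRect(w)).round(1).tolist())
a,b=ray(m,233,224,26)[:2],ray(m,257,79,26)[:2];print(a,b,np.degrees(np.arctan2(*(b-a)[::-1])),np.hypot(*(b-a)))
# bar: white front edge ends at z=20
h8=cv2.cvtColor(p,cv2.COLOR_RGB2HSV);wm=((h8[...,1]<40)&(h8[...,2]>165)).astype(np.uint8)
kk=near(wm,(262,64),80);w2=np.array([ray(m,*x,20)[:2] for x in kk],np.float32);print('bar',len(kk),cv2.minAreaRect(w2))
q=cv2.imread('pics/top1.png')[:,:,::-1].copy();mt=eyes.camera_model('top')
g=(q.max(2)<105).astype(np.uint8);n,l,st,ce=cv2.connectedComponentsWithStats(g[245:330,365:440]);i=1+st[1:,4].argmax()
pts=np.c_[np.nonzero(l==i)[::-1]]+[365,245]
w=np.array([ray(mt,*x,4)[:2] for x in pts],np.float32);print('pad',len(pts),cv2.minAreaRect(w))
```

```text
handle rect ((432.7348937988281, 366.79376220703125), (19.569238662719727, 125.94741821289062), 76.33210754394531) corners [[369.20001220703125, 372.20001220703125], [491.6000061035156, 342.3999938964844], [496.20001220703125, 361.3999938964844], [373.8999938964844, 391.20001220703125]]
[374.72335502 379.35538947] [493.72656401 351.40747283] -13.216412274669176 122.24094974184871Traceback (most recent call last):
  File "<stdin>", line 9, in <module>
cv2.error: OpenCV(4.12.0) /io/opencv/modules/imgproc/src/convhull.cpp:143: error: (-215:Assertion failed) total >= 0 && (depth == CV_32F || depth == CV_32S) in function 'convexHull'
```

Run:
```python
from h import *
print(np.round(sense()['joints'],2))
q=cv2.imread('pics/top1.png')[:,:,::-1].copy();mt=eyes.camera_model('top')
print(q[287,370:440:3].max(1))
g=(q.max(2)<112).astype(np.uint8);n,l,st,ce=cv2.connectedComponentsWithStats(g[245:330,365:440]);i=1+st[1:,4].argmax()
pts=np.c_[np.nonzero(l==i)[::-1]]+[365,245]
w=np.array([ray(mt,*x,4)[:2] for x in pts],np.float32);print('pad',len(pts),cv2.minAreaRect(w))
```

```text
[-0.44  0.31 -0.43  1.95  0.16  0.92 -2.52]
[156 153 152 138  82  83  80  80  79  91 105  81  79 112  79  76  78  77
  78 125 151 153 153 152]
pad 2692 ((430.46875, -362.0225830078125), (124.98178100585938, 174.94320678710938), 80.42533111572266)
```

J7 is near its limit for a direct grip, so I use the half-turn grasp and turn by −2.904 rad in place.

```bash
python3 -m jog '{"jaw":[1,1,1,1,1,1,1,1,1,1,1,1],"travel":[[0,0,0],[0,0,0],[0,0,0],[0,0,0],[0,0,0],[0,0,0],[0,0,0],[0,0,0],[0,0,0],[0,0,0],[0,0,0],[0,0,0]],"dr":[[0,0,-0.121],[0,0,-0.121],[0,0,-0.121],[0,0,-0.121],[0,0,-0.121],[0,0,-0.121],[0,0,-0.121],[0,0,-0.121],[0,0,-0.121],[0,0,-0.121],[0,0,-0.121],[0,0,-0.121]]}' >/dev/null; python3 -m jog '{"jaw":[1,1,1,1,1,1,1,1,1,1,1,1],"travel":[[0,0,0],[0,0,0],[0,0,0],[0,0,0],[0,0,0],[0,0,0],[0,0,0],[0,0,0],[0,0,0],[0,0,0],[0,0,0],[0,0,0]],"dr":[[0,0,-0.121],[0,0,-0.121],[0,0,-0.121],[0,0,-0.121],[0,0,-0.121],[0,0,-0.121],[0,0,-0.121],[0,0,-0.121],[0,0,-0.121],[0,0,-0.121],[0,0,-0.121],[0,0,-0.121]]}'; python3 -m jog '{"jaw":[1],"travel":[[0,0,0]],"dr":[[0,0,0]]}'
cat >> h.py <<'E'
def goto(x,y,z=None):
    s=sense();d=np.array([x,y,s['position'][2] if z is None else z])-s['position'];R=s['eef_rot']
    print('tcp',s['position'].round(1),'yaw',np.degrees(np.arctan2(R[1,0],R[0,0])).round(2),'tool d',(R.T@d).round(1),'J',np.round(s['joints'],2),s['time_s'])
E
python3 -c "
from h import *
goto(446.5,363,60)"
```

```text
time_s: 15.38
position: [380.5, 303.8, 182.9]
eef_rot: [[-0.973, 0.232, -0.0], [0.232, 0.973, -0.001], [-0.0, -0.001, -1.0]]
wrist_force: [-0.5, 0.9, -0.4]
finger_gap: 85.2
grasp_force: 0.0
time_s: 15.47
position: [380.4, 303.8, 182.7]
eef_rot: [[-0.973, 0.233, -0.001], [0.233, 0.973, -0.001], [0.001, -0.001, -1.0]]
wrist_force: [-0.0, -0.2, -0.7]
finger_gap: 85.2
grasp_force: 0.0
tcp [380.4 303.8 182.7] yaw 166.55 tool d [-50.6  73.  122.6] J [ 0.03  0.5  -1.1   1.91  0.51  1.05  0.04] 15.4667
```

```bash
python3 -m jog '{"jaw":[1,1,1,1,1,1],"travel":[[-0.0253,0.0365,0],[-0.0253,0.0365,0],[0,0,0.035],[0,0,0.035],[0,0,0],[0,0,0]],"dr":[[0,0,0],[0,0,0],[0,0,0],[0,0,0],[0,0,0],[0,0,0]]}' >/dev/null
python3 -c "
from h import *
goto(446.5,363,15);p,d,m=look('teal',(26,),'w9')
for z,x in ((26,(446.5,363)),(26,(374.7,380)),(26,(495,351.5))): print(proj(m,(*x,z)).round())"
```

```text
tcp [440.9 359.1 112. ] yaw 166.23 tool d [-4.7  5.5 97. ] J [-0.14  0.69 -0.96  1.8   0.66  1.02 -0.03] 15.9667
tcp [441.3 360.3 113.9] 16.0167
teal [315 253  26  37 620] [(26, array([459.3, 364.8]), array([462. , 363.8]))]
[323. 254.]
[323. 145.]
[323. 316.]
```

View pics/w9.png

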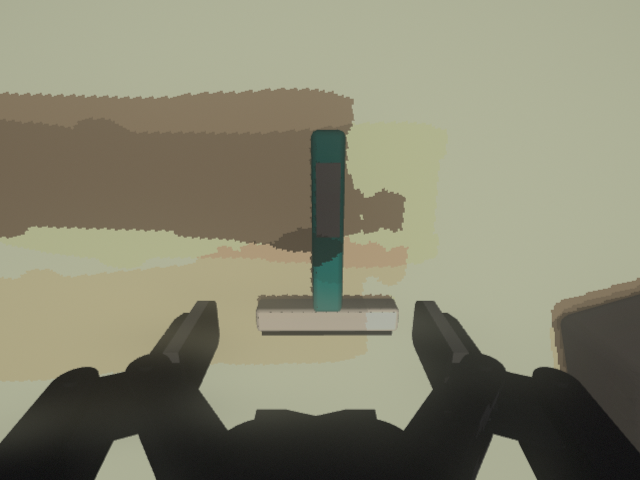

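```bash
python3 -c "
from h import *
m=eyes.camera_model('wrist')
a=ray(m,329,132,26);b=ray(m,327.5,310,26);c=a+(b-a)/np.linalg.norm(b-a)*80
print(a,b,np.linalg.norm(b-a),np.degrees(np.arctan2(*(b-a)[1::-1])),c,b-(b-a)/np.linalg.norm(b-a)*50)
goto(*((c+b-(b-a)/np.linalg.norm(b-a)*50)/2)[:2],13)"
```

```text
[368.93839385 387.1245836   26.        ] [492.33060929 357.51059317  26.        ] 126.89612784077742 -13.495671255671853 [446.72939822 368.45483162  26.        ] [443.71123156 369.17918816  26.        ]
tcp [441.3 360.3 113.9] yaw 166.29 tool d [ -1.8   9.3 100.9] J [-0.14  0.68 -0.97  1.8   0.66  1.02 -0.03] 16.0167
```

```bash
python3 -m jog '{"jaw":[1,1,1,1,1,0,0,0,0,0,0,0],"travel":[[-0.003,0.0075,0.02],[0,0,0.04],[0,0,0.03],[0,0,0.01],[0,0,0],[0,0,0],[0,0,0],[0,0,0],[0,0,0],[0,0,0],[0,0,0],[0,0,0]],"dr":[[0,0,0],[0,0,0],[0,0,0],[0,0,0],[0,0,0],[0,0,0],[0,0,0],[0,0,0],[0,0,0],[0,0,0],[0,0,0],[0,0,0]]}' 50; python3 -c "
from h import *
goto(446.5,363,60)"
```

```text
time_s: 17.02
position: [446.4, 367.8, 14.4]
eef_rot: [[-0.972, 0.235, 0.001], [0.235, 0.972, 0.001], [-0.001, 0.001, -1.0]]
wrist_force: [-0.5, -1.9, 8.3]
finger_gap: 20.9
grasp_force: 50.7
tcp [446.4 367.8  14.4] yaw 166.41 tool d [ -1.3  -4.6 -45.6] J [-0.22  0.81 -0.86  1.85  0.8   0.87 -0.14] 17.0167
```

```bash
python3 -m jog '{"jaw":[0,0,0,0,0,0,0,0,0,0,0,0],"travel":[[0,0,-0.03],[0,0,-0.04],[0,0,-0.04],[-0.0082,-0.0375,0],[-0.0082,-0.0375,0],[-0.0082,-0.0375,0],[-0.0082,-0.0375,0],[-0.0082,-0.0375,0],[-0.0082,-0.0375,0],[-0.0082,-0.0375,0],[-0.0082,-0.0375,0],[-0.0082,-0.0375,0]],"dr":[[0,0,0],[0,0,0],[0,0,0],[0,0,0],[0,0,0],[0,0,0],[0,0,0],[0,0,0],[0,0,0],[0,0,0],[0,0,0],[0,0,0]]}'; python3 -m jog '{"jaw":[0,0,0,0,0,0,0,0,0,0,0,0],"travel":[[-0.0082,-0.0375,0],[-0.0082,-0.0375,0],[-0.0082,-0.0375,0],[-0.0082,-0.0375,0],[-0.0082,-0.0375,0],[-0.0082,-0.0375,0],[-0.0082,-0.0375,0],[-0.0082,-0.0375,0],[-0.0082,-0.0375,0],[-0.0082,-0.0375,0],[0,0,0],[0,0,0]],"dr":[[0,0,0],[0,0,0],[0,0,0],[0,0,0],[0,0,0],[0,0,0],[0,0,0],[0,0,0],[0,0,0],[0,0,0],[0,0,-0.068],[0,0,0]]}'; python3 -c "
from h import *
look('teal',(26,),'w10');goto(430.5,-362)"
```

```text
time_s: 18.02
position: [438.0, 20.2, 123.6]
eef_rot: [[-0.972, 0.234, 0.0], [0.234, 0.972, -0.001], [-0.0, -0.0, -1.0]]
wrist_force: [2.5, -0.7, -0.7]
finger_gap: 21.2
grasp_force: 49.7
time_s: 19.02
position: [429.2, -364.3, 122.8]
eef_rot: [[-0.985, 0.17, -0.0], [0.17, 0.985, 0.0], [0.0, 0.0, -1.0]]
wrist_force: [0.0, 0.9, -0.2]
finger_gap: 21.2
grasp_force: 49.6
tcp [ 429.8 -362.   123.1] 19.0667
teal [ 286  130   58  161 3174] [(26, array([ 405.6, -359. ]), array([ 383.3, -356.7]))]
teal [ 292  316   48   99 4076] [(26, array([ 535.1, -382. ]), array([ 537.7, -382. ]))]
tcp [ 429.8 -362.   123.1] yaw 170.2 tool d [-0.7  0.1  0. ] J [ 1.3   0.71 -1.06  1.8   0.7   1.07  1.38] 19.0667
```

View pics/w10.png

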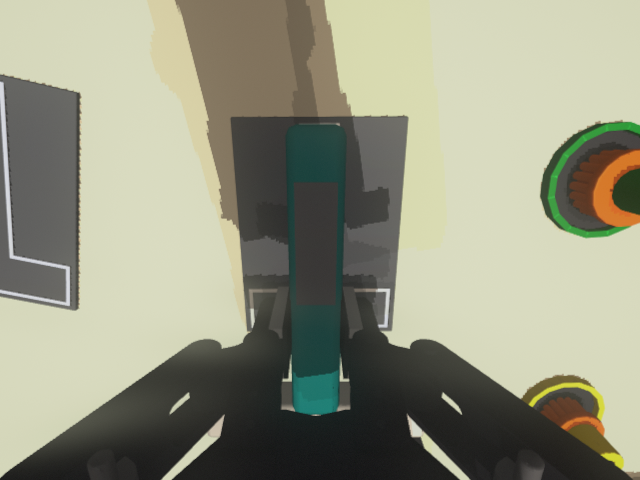

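The pad corners are at (232,117), (408,117), (248,331) and (392,330). The held handle runs from (316,126) to (317,412).

Run:
```python
from h import *
m=eyes.camera_model('wrist')
P=[ray(m,u,v,4)[:2] for u,v in((232,117),(408,117),(392,330),(248,331))]
h=(P[0]+P[1])/2;b=(P[2]+P[3])/2;print(np.round(P,1).tolist(),'len',np.linalg.norm(b-h),np.linalg.norm(P[0]-P[1]))
c=(h+b)/2;print('pad c',c,'yaw',np.degrees(np.arctan2(*(b-h)[::-1])), np.degrees(np.arctan2(*(P[0]-P[1])[::-1]))-90)
a=ray(m,316,126,134.7)[:2];e=ray(m,317,412,134.7)[:2];print('handle',a,e,np.linalg.norm(e-a),np.degrees(np.arctan2(*(e-a)[::-1])),'ctr',a+(e-a)/np.linalg.norm(e-a)*80,e-(e-a)/np.linalg.norm(e-a)*50)
goto(*c)
```

```text
[[335.0, -404.8], [356.2, -282.2], [528.5, -310.9], [508.0, -434.3]] len 175.0705876527341 124.4155626078875
pad c [ 431.92371512 -358.05890581] yaw -9.568791706992075 -189.80742877282478
handle [ 350.31619719 -347.69633386] [ 474.3590881 -368.5863874] 125.78963837291835 -9.559476314665378 ctr [ 429.20529649 -360.98204089] [ 425.05340104 -360.28282051]
tcp [ 429.8 -362.   123.1] yaw 170.2 tool d [-1.4  4.2  0. ] J [ 1.3   0.71 -1.06  1.8   0.7   1.07  1.38] 19.0667
```

```bash
python3 -m jog '{"jaw":[0,0,0,0,0,0],"travel":[[-0.002,0.002,0.02],[0,0,0.035],[0,0,0.03],[0,0,0.008],[0,0,0],[0,0,0]],"dr":[[0,0,0],[0,0,0],[0,0,0],[0,0,0],[0,0,0],[0,0,0]]}'; python3 -c "
from h import *
look('teal',(26,),'w11');goto(431,-360)"
```

```text
time_s: 19.57
position: [433.3, -359.1, 31.4]
eef_rot: [[-0.986, 0.167, 0.001], [0.167, 0.986, 0.0], [-0.001, 0.0, -1.0]]
wrist_force: [-0.3, -0.3, -0.4]
finger_gap: 20.8
grasp_force: 49.5
tcp [ 433.8 -359.6   32.1] 19.6167
teal [ 286  125   59  290 9755] [(26, array([ 414.2, -356.7]), array([ 416.5, -355.9]))]
tcp [ 433.8 -359.6   32.1] yaw 170.36 tool d [ 2.7 -0.8 -0. ] J [ 1.23  0.81 -0.96  1.87  0.84  0.92  1.27] 19.6167
```

View pics/w11.png

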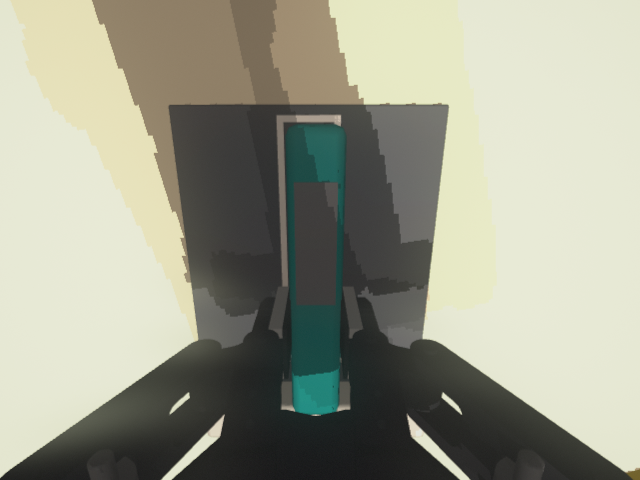

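Run:
```python
from h import *
m=eyes.camera_model('wrist')
R=sense()['eef_rot'][:2,:2];t=sense()['position'][:2]
f=lambda u,v,z:(R.T@(ray(m,u,v,z)[:2]-t)).round(1)
print('tool xy: pad end',f(169.5,105,4),f(447.5,105,4),'outline',f(277,115,4),f(341,115,4))
print('pad low edge',f(196,320,4),f(426,320,4))
for z in(41.7,43.7): print('handle end top',f(286,128,z),f(345,128,z),f(316,124,z),'bar-end',f(316,412,z))
```

```text
tool xy: pad end [ 89.5 -65. ] [89.5 59.6] outline [ 85.2 -17. ] [85.2 12. ]
pad low edge [-21.3 -65.4] [-21.3  61.4]
handle end top [80.1 -9.9] [80.1 10.8] [81.4  0.6] bar-end [-47.1   0.7]
handle end top [80.1 -9.8] [80.1 10.6] [81.4  0.6] bar-end [-45.1   0.7]
```

```bash
python3 -m jog '{"jaw":[0,0,0,0,0],"travel":[[-0.0005,-0.003,0.004],[0,0,0.005],[0,0,0.0045],[0,0,0],[0,0,0]],"dr":[[0,0,0],[0,0,0],[0,0,0],[0,0,0],[0,0,0]]}'; python3 -c "
from h import *
goto(431,-360)"
```

```text
time_s: 20.03
position: [433.0, -364.0, 17.8]
eef_rot: [[-0.986, 0.169, 0.001], [0.169, 0.986, -0.002], [-0.002, -0.002, -1.0]]
wrist_force: [-2.7, -1.6, 8.1]
finger_gap: 20.7
grasp_force: 51.8
tcp [ 433.  -364.    17.8] yaw 170.28 tool d [ 2.7  3.6 -0. ] J [ 1.22  0.83 -0.94  1.87  0.86  0.91  1.26] 20.0333
```

```bash
python3 -m jog '{"jaw":[0.6,1,1,1,1,1,1,1,1,1,1,1],"travel":[[0,0,0],[0,0,0],[0,0,0],[0,0,0],[0,0,-0.015],[0,0,-0.03],[0,0,-0.04],[0,0,-0.04],[0.02,0,-0.03],[0.02,0,-0.03],[0,0,0],[0,0,0]],"dr":[[0,0,0],[0,0,0],[0,0,0],[0,0,0],[0,0,0],[0,0,0],[0,0,0],[0,0,0],[0,0,0],[0,0,0],[0,0,0],[0,0,0]]}'; python3 -c "
from h import *
look('teal',(30,),'w12')
q,_=eyes.get_image('side');cv2.imwrite('pics/side1.png',q[:,:,::-1])"
```

```text
time_s: 21.03
position: [392.9, -356.9, 204.3]
eef_rot: [[-0.986, 0.169, 0.002], [0.169, 0.986, -0.003], [-0.002, -0.003, -1.0]]
wrist_force: [0.5, -0.7, -0.4]
finger_gap: 85.2
grasp_force: 0.0
tcp [ 392.8 -356.8  202.9] 21.0833
teal [ 305  212   22   81 1024] [(30, array([ 431., -357.]), array([ 440.9, -364.6]))]
```

View pics/w12.png

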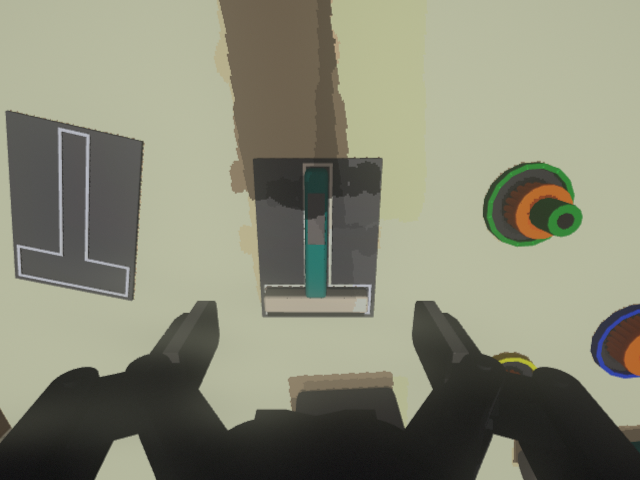

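View pics/side1.png

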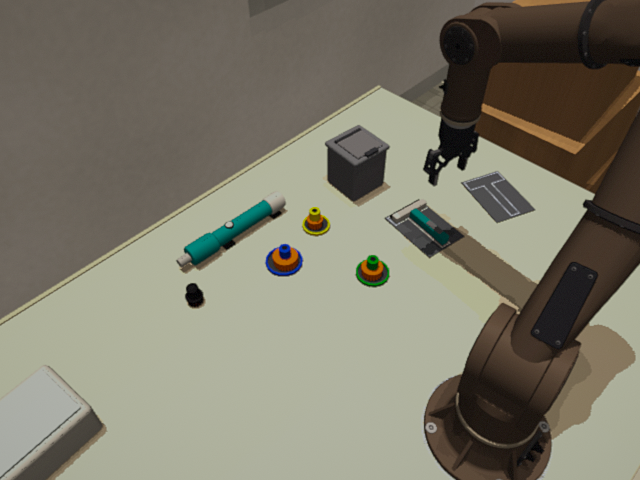

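The squeegee lies within its outline: handle at column 316, outline centre at 317, bar on the cross bar. All three heads stand in their own dishes, the bystanders haven't moved, and the gripper is clear.

```bash
python3 -c "
from workcell import arm
print(arm.hand_in())"
```

```text
the job is handed in; nothing more can be done
None
```

The job is handed in at about 21 s of the 118 s allowed: all three brush heads stand in their matching dishes and the squeegee lies in the outline on the nearer pad, within about 1–2 mm, but no verdict came back.

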